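# Proof-pull the stopper of a bamboo flute

### The job

Prove that the cherry-wood stopper holds in the end of the bamboo flute: take the stopper by its neck and pull it slowly, straight out along the flute's own line, until the sprung carriage has come so far that its pointer stands between the two dark marks on the scale, and keep it there for about two seconds. Do not jerk it or pull past the second mark, and pull only on the stopper, not on the flute. Then ease the carriage gently all the way back to its stop before letting go, with the stopper still seated and the other things on the desk left where they lie.

Things in the scene. Friction and masses are not known exactly. Their poses are not given: they have to be found in the camera images.
- stopper_neck (a point): Middle of the bare neck of the cherry-wood stopper in the flute's near end, on the flute's axis: the place to grip. Neck: round, 20 mm thick, 45 mm long, between the flute's end (36 mm, dark horn band) and a round end flange 34 mm wide, 12 mm thick. +y points along the axis to the flute's tail, x level across it; the pull is along -y. 98 to 150 mm above the desk, nothing under it.
- flute_tail (a point): Centre of the far (root, widest) end of the flute, on the flute's axis, 509 mm from stopper_neck: the line from it to stopper_neck is the direction of the pull. The flute is bamboo, 485 mm long, strapped on the carriage by two brass straps.
- carriage (a joint): Travel in m of the sprung aluminium carriage that bears the flute, out along the pull (the stopper moves with it). 0: back on its brass stop; at most 0.075. A spring draws it back with 300 N per m of travel (plus up to 1 N for the slope): 0.027 (8 N) puts the pointer on the first mark, 0.043 (13 N) on the second. Let go while drawn out, it snaps back.
- stopper (a joint): How far in m the stopper has crept out of the flute: 0 fully seated. It begins to slip at about 18 N of pull.
- deck (a joint): Tilt in rad of the deck of the flute rest about its far end, 0 level to 0.12: with more tilt the stopper's end is higher, so that the pull goes outwards and up. Set beforehand by the brass knob and stiff: it stays as it is.
- pointer_tip (a point): Tip of the dark steel pointer, a 3 mm bar across the white scale beside the flute, fixed to the carriage.
- mark_low (a point): Middle of the first dark line (34 mm long, 2 mm wide, across the pull) on the white scale, 27 mm ahead of the pointer's home in the pull direction.
- mark_high (a point): Middle of the second dark line on the white scale, 43 mm ahead of the pointer's home, 16 mm beyond the first.
- mallet_grip (a point): Bystander: small iron mallet with a 200 mm wooden handle, lying on the desk; point on its handle.
- gauge_mid (a point): Bystander: loose cherry-wood plug gauge, a stepped round stick 112 mm long and 28 mm thick, lying on the desk; its middle.
- blank_mid (a point): Bystander: dark horn blank, 45 x 22 x 12 mm, lying on the desk; its middle.
- brush_grip (a point): Bystander: flat brush 170 mm long, 20 mm thick, lying on the desk; point on its handle.
- cork_mid (a point): Bystander: cork sanding block 90 x 55 x 30 mm lying on the desk; its middle.

How it is judged:
By the outcome, as a careful person would: the job done as asked, in the order asked, and still so for the second after the job is handed in, with the robot touching nothing.
It also fails if it takes over 42 s, if anything falls off the work surface, if the arm or the gripper's body presses on something with over 40 N, if the wrist force passes 120 N, or if a joint passes its speed limit or range.

### The arm

A 6-joint arm with a two-finger parallel gripper is mounted at the origin on the work surface. World frame = base frame: x ahead of the robot, y to its left, z up, the work surface at z = 0. Lengths are in m, angles in rad, forces in N, time in s.
With the tool pointing down it reaches from about 0.35 to 0.975 m from the base axis. Payload 4.9 kg.
Tool frame: the origin (TCP) lies at the very end of the fingers, on their centre line; the grasp point (between the pads) lies 19 mm behind it; z points along the fingers, y is the line along which they close (so a half turn about z gives the same grasp; the last joint's range is limited). The gripper opens to 85 mm and grips with 20 to 120 N. Pads are 22 mm wide; open, the fingers measure 114 mm over their backs; the gripper's body (76 mm by 85 mm) begins 54 mm behind the grasp point. The pads swing forward as they close: fully open they stand 13 mm farther back than shut.
Start: joints at [-1.443, 0.053, 1.613, -0, 1.476, -0.119], TCP at [0.153, -0.606, 0.231] pointing down, gripper open.
Joint ranges: [-3.01, 3.01], [-1.01, 2.22], [0.06, 2.58], [-1.02, 4.17], [0.09, 2.62], [-3.14, 3.14]. Speed limits (rad/s): [2.57, 2.57, 3.14, 3.14, 3.14, 3.14].

### API

Orientations are given as a rotation vector (axis times angle).
In Python, from station import ctrl gives the robot as it stands.
- The arm moves only by the shell command python3 -m crank 'ROWS' [OPENING] [FORCE]. ROWS is text: rows parted by semicolons, each of 4 numbers parted by spaces: the shift along the world's x, y, z in units of 0.5 m (1.0 is 0.5 m), then the turn about the world's z in units of 90 degrees (1.0 is 90 degrees). In form: x y z turn; .... A call has exactly 5 rows; each row shifts and turns the commanded pose from where the row before left it; what a row does not reach is not made up. A row lasts 1/12 s, in which the tool goes at most 41.7 mm and 7.16 degrees, less where a joint would pass 70% of its speed; a pose out of reach is approached as far as the arm can. A call with a number of a shift or a turn outside -1 to 1 is refused whole. A call with a gripper value outside its range is refused whole. OPENING is the opening in per cent of the stroke, from 0 (shut) to 100 (fully open), set as the call begins (- or left out, the last holds). The fingers move at their own pace and stop on an object; FORCE is the grip in N (left out, the last holds). Time passes only in rows, so rows that do not move let the fingers close, or fill a call up. It gives the time, the measured TCP pose, the force, the opening and the grip force at its end, in the units of the state.
- ctrl.get_obs(): the state, without advancing time (a new reading comes with each control period).
- ctrl.get_image(name): name is "scene" or "side" or "wrist"; returns (picture, depth): 480x640x3 uint8, red, green, blue; 480x640 float32, m along the optical axis (not along the pixel's ray), 0 where there is no reading.
- ctrl.get_calibration(name): a dict with "fx", "fy", "cx", "cy" (pixels), "k1" (the pictures are not rectified: a ray, as slopes to the right and down, at radius r is drawn at 1 + k1 r^2 times it, then the intrinsics apply), "extrinsics" (4x4, takes a point from world to camera coordinates). Camera axes: x right, y down, z forward; pixel columns grow to the right and rows downward; lengths in m; the calibration is good to about 2 mm. A picture is of the moment at which its call begins: read the wrist's pose just before it. get_calibration takes no time and is no camera call; for the wrist camera it gives the pose at the moment of the call.
- ctrl.finish_job(): hands the job in; it is judged then, once.
The state is a dict: "t": time; "q": joint angles; "dq": joint speeds; "effort": joint torques, N m; "tool_pos": TCP position; "tool_rot": TCP orientation; "contact_force": force on the tool from outside, world axes, zero at the start; "wrist_torque": the same for the moment, N m; "opening": finger opening in m; "grip_force": force on a finger pad.
Only numpy, scipy, OpenCV 4.12 (cv2) and the standard library are available. Lean on these libraries where they do the work, as an engineer would, in place of code of your own. Each camera call takes 0.05 s, during which the arm holds its last target. There are 200 camera calls.

## Working session

There is one attempt and no reset: what is moved stays moved. The work goes in short steps, Python scripts to look and compute and a shell command to move; the robot and the scene stay as the last step left them, time stands still between calls to the robot, and variables do not carry over. Pictures are saved under pics/ and viewed, at most 10 in all, crops included, and the job is handed in when it is done.

```bash
mkdir -p pics
cat > h.py <<'E'
from station import ctrl
import numpy as np, cv2
def snap(n,f):
    c=ctrl.get_calibration(n); im,d=ctrl.get_image(n)
    np.savez('pics/'+f+'.npz',im=im,d=d,**{k:np.array(v) for k,v in c.items()})
    cv2.imwrite('pics/'+f+'.png',im[:,:,::-1]); return im,d,c
def load(f):
    z=np.load('pics/'+f+'.npz'); return z['im'],z['d'],z
def ray(c,u,v):
    K=np.array([[c['fx'],0,c['cx']],[0,c['fy'],c['cy']],[0,0,1.]],float)
    p=cv2.undistortPoints(np.array([[[u,v]]],float),K,np.array([float(c['k1']),0,0,0]))[0,0]
    E=np.array(c['extrinsics']);R=E[:3,:3];t=E[:3,3]
    return -R.T@t, R.T@np.array([p[0],p[1],1.])
def pt(c,d,u,v):
    o,r=ray(c,u,v); return o+r*float(d[int(round(v)),int(round(u))])
def pz(c,u,v,z):
    o,r=ray(c,u,v); return o+r*(z-o[2])/r[2]
E
python3 - <<'E'
from h import *
for n in('scene','side'): snap(n,n+'0')
o=ctrl.get_obs();print(o['t'],o['tool_pos'],o['tool_rot'],o['contact_force'],o['opening'])
E
```

```text
0.1 [ 0.15262581 -0.60547486  0.23015693] [-3.11582344e+00 -3.86477116e-01  4.05457761e-05] [-0.4994712   0.37858524  0.08065651] 0.08585498561443435
```

View pics/scene0.png

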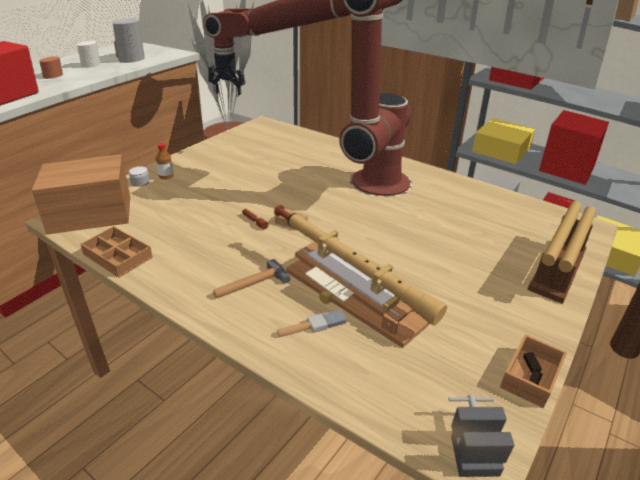

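View pics/side0.png

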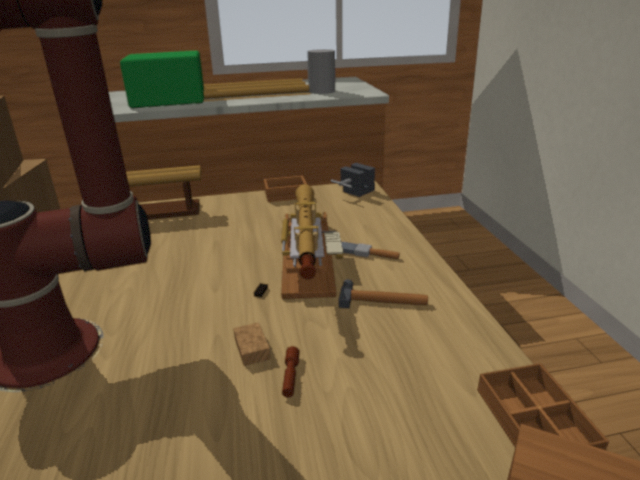

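Scene: stopper with flange at ≈(280,212), tail at ≈(437,308), scale at ≈(328,283). Side: stopper at (307,262), tail at (304,190). Cork, plug gauge and mallet lie on the robot's near side, below the stopper.

Run:
```python
from h import *
im,d,c=load('scene0')
o0,_=ray(c,320,240)
for (u,v) in [(280,212),(285,214),(290,217),(293,219)]: print(u,v,pt(c,d,u,v).round(3), im[v,u])
# upper tube points: cloud over flute box
P=[]
for v in range(200,325):
  for u in range(270,445):
    if d[v,u]>0:
      p=pt(c,d,u,v)
      r,g,b=map(int,im[v,u])
      if p[2]>0.08 : P.append([*p,u,v,r,g,b])
P=np.array(P);print(len(P),P[:,:3].min(0),P[:,:3].max(0))
ctr=P[:,:2].mean(0);w,V=np.linalg.eigh(np.cov((P[:,:2]-ctr).T));a=V[:,1]; a=a if a[0]>0 else -a
print('axis',a,ctr)
s=(P[:,:2]-ctr)@a; t=(P[:,:2]-ctr)@np.array([-a[1],a[0]])
for lo in np.arange(s.min(),s.max(),0.02):
  m=(s>=lo)&(s<lo+.02)
  if m.sum()>3: print(round(lo,3),m.sum(),'zmax',np.percentile(P[m,2],95).round(3),'t',np.percentile(t[m],[3,50,97]).round(3), P[m,5:].mean(0).astype(int))
big=cv2.resize(im[190:330,220:450],None,fx=3.4,fy=3.4,interpolation=cv2.INTER_CUBIC);cv2.imwrite('pics/c1.png',big[:,:,::-1])
im,d,c=load('side0')
for (u,v) in [(307,262),(307,270),(307,256),(304,190),(304,200),(261,290),(253,343),(291,370),(345,296),(390,297)]: print(u,v,pt(c,d,u,v).round(3), im[v,u])
```

```text
280 212 [ 0.563 -0.012  0.136] [85 43 27]
285 214 [0.562 0.005 0.135] [111  55  35]
290 217 [0.572 0.03  0.14 ] [102  80  48]
293 219 [0.575 0.043 0.14 ] [161 129  81]
3610 [ 0.51907911 -0.03208624  0.08000225] [0.66434333 0.5086901  0.14886732]
axis [0.16081371 0.98698478] [0.61133365 0.28231681]
-0.319 80 zmax 0.147 t [-0.007  0.002  0.022] [110  63  42]
-0.299 41 zmax 0.14 t [-0.001  0.003  0.015] [113  64  44]
-0.279 28 zmax 0.141 t [-0.002  0.003  0.015] [102  58  41]
-0.259 83 zmax 0.146 t [-0.009 -0.002  0.02 ] [137 109  69]
-0.239 80 zmax 0.144 t [-0.008 -0.003  0.019] [155 125  78]
-0.219 85 zmax 0.143 t [-0.009 -0.003  0.017] [161 130  82]
-0.199 88 zmax 0.141 t [-0.01  -0.002  0.02 ] [161 130  84]
-0.179 89 zmax 0.14 t [-0.009 -0.003  0.018] [159 129  82]
-0.159 122 zmax 0.138 t [-0.029 -0.005  0.017] [157 134 101]
-0.139 192 zmax 0.143 t [-0.03  -0.015  0.038] [152 129  92]
-0.119 282 zmax 0.141 t [-0.025 -0.003  0.037] [156 135 103]
-0.099 151 zmax 0.133 t [-0.025 -0.002  0.018] [165 144 114]
-0.079 112 zmax 0.132 t [-0.018 -0.001  0.021] [165 138  97]
-0.059 111 zmax 0.
[... 598 characters left out ...]
0.122 t [-0.01  -0.003  0.023] [156 126  79]
0.161 174 zmax 0.123 t [-0.012 -0.005  0.023] [156 126  79]
0.181 185 zmax 0.122 t [-0.014 -0.005  0.022] [156 126  79]
0.201 220 zmax 0.123 t [-0.016 -0.007  0.023] [158 127  79]
0.221 122 zmax 0.12 t [-0.013  0.006  0.028] [157 125  77]
307 262 [ 0.556 -0.002  0.139] [94 44 25]
307 270 [ 0.55  -0.033  0.138] [51 19 10]
307 256 [0.56  0.021 0.141] [77 36 17]
304 190 [0.625 0.458 0.119] [148 116  63]
304 200 [0.612 0.38  0.12 ] [140 110  56]
261 290 [0.459 0.11  0.013] [20 13 10]
253 343 [ 0.426 -0.108  0.033] [132 100  64]
291 370 [ 0.489 -0.193  0.026] [85 37 20]
345 296 [0.643 0.021 0.026] [55 55 56]
390 297 [ 0.742 -0.002  0.023] [100  67  39]
```

View pics/c1.png

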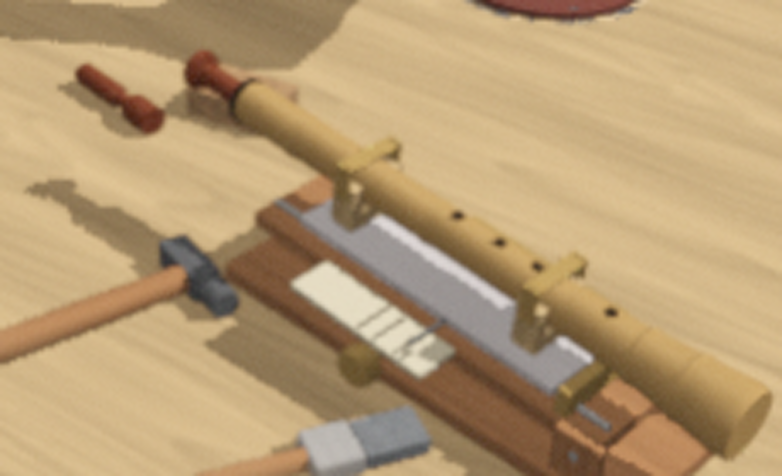

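```bash
cat > fit.py <<'E'
from h import *
from scipy.optimize import least_squares
def cloud(f,box,zmin=.1):
    im,d,c=load(f);P=[]
    for v in range(box[1],box[3]):
        for u in range(box[0],box[2]):
            if d[v,u]>0:
                p=pt(c,d,u,v)
                if p[2]>zmin: P.append(p)
    return np.array(P)
def fit(P):
    ctr=np.array([.611,.282]);a=np.array([.161,.987])
    s=(P[:,:2]-ctr)@a; t=(P[:,:2]-ctr)@np.array([-a[1],a[0]])
    m=(s>-.255)&(s<.22)&~((s>-.17)&(s<-.07))&~((s>.03)&(s<.09))&(abs(t-.005)<.03)
    Q=P[m];s=s[m]
    def f(p):
        x0,y0,z0,ax,az,r0,r1=p
        # axis: passes (x0+ax*y', .2+y', z0+az*y')
        dr=np.array([ax,1,az]);dr/=np.linalg.norm(dr)
        w=Q-np.array([x0,.2+0*y0,z0]);al=w@dr
        return np.r_[np.linalg.norm(w-np.outer(al,dr),axis=1)-(r0+r1*(al+.17)),]
    r=least_squares(f,[.6,0,.11,.16,-.07,.018,.01],loss='soft_l1',f_scale=.002)
    return r.x,np.std(r.fun),len(Q)
if __name__=='__main__':
    for f,b in(('scene0',(270,195,445,325)),('side0',(285,180,330,280))):
        x,sd,n=fit(cloud(f,b,.09)); print(f,x.round(4),sd,n)
        for y in(0.003,.5): print(y,(x[0]+x[3]*(y-.2)).round(4),(x[2]+x[4]*(y-.2)).round(4))
E
python3 fit.py
```

```text
scene0 [ 0.5871  0.0424  0.1157  0.1591 -0.0646  0.0157  0.0136] 0.002778898203019324 1884
0.003 0.5557 0.1285
0.5 0.6348 0.0964
side0 [ 0.5859  0.0373  0.1146  0.1574 -0.071   0.0169  0.0113] 0.0022173986033480653 659
0.003 0.5549 0.1285
0.5 0.6332 0.0933
```

```bash
python3 -m crank '0.05 0.08 0 0.075;0.05 0.08 0 0.075;0.05 0.08 0 0.075;0.05 0.08 0 0.075;0.05 0.08 0 0.075' 100 && python3 -m crank '0.05 0.08 0 0.075;0.05 0.08 0 0.075;0.05 0.08 0 0.075;0.05 0.08 0 0.075;0.05 0.08 0 0.075'
```

```text
t: 0.52
tool_pos: [0.2635, -0.4274, 0.2306]
tool_rot: [-2.867, -1.282, -0.0]
contact_force: [0.5, 0.1, 0.2]
opening: 0.0852
grip_force: 0.0
t: 0.93
tool_pos: [0.3739, -0.2507, 0.231]
tool_rot: [-2.372, -2.06, -0.0]
contact_force: [0.6, -0.6, -0.3]
opening: 0.0855
grip_force: 0.0
```

```bash
python3 -m crank '0.05 0.066 0 -0.01;0.05 0.066 0 0;0.05 0.066 0 0;0.05 0.066 0 0;0.05 0.066 0 0' && python3 -m crank '0.04 0.06 0 0;0.014 0.023 0 0;0 0 0 0;0 0 0 0;0 0 0 0'
python3 - <<'E'
from h import *
o=ctrl.get_obs();print(o['tool_pos'],o['contact_force'])
snap('wrist','w1');snap('scene','scene1');snap('side','side1')
E
```

```text
t: 1.35
tool_pos: [0.4991, -0.0856, 0.231]
tool_rot: [-2.393, -2.035, 0.0]
contact_force: [0.3, -1.0, 0.3]
opening: 0.0854
grip_force: 0.0
t: 1.77
tool_pos: [0.5249, -0.0471, 0.2309]
tool_rot: [-2.394, -2.034, 0.002]
contact_force: [0.4, 0.6, -0.6]
opening: 0.0854
grip_force: 0.0
[ 0.52486474 -0.04709825  0.23091101] [ 0.43246655  0.57437316 -0.5773562 ]
```

View pics/w1.png

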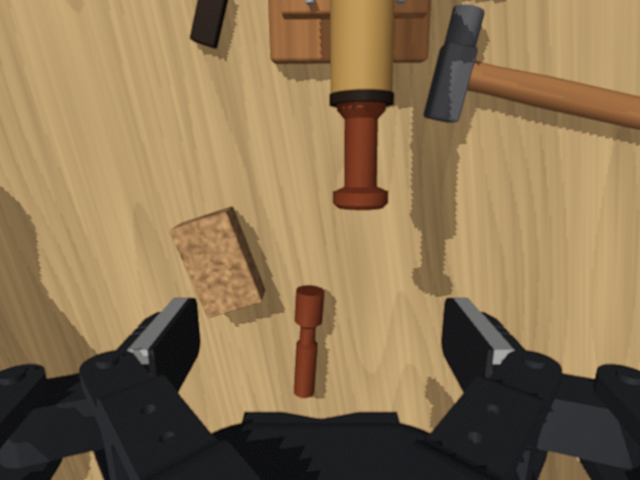

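The wrist view shows the neck from (363,112) to (360,190), with the flange down to row 208. The flute lies almost vertical in the image, and the tool is about 50 mm short of the neck.

Run:
```python
from h import *
im,d,c=load('w1')
hsv=cv2.cvtColor(im,cv2.COLOR_RGB2HSV)
m=((hsv[...,0]<9)|(hsv[...,0]>172))&(hsv[...,1]>150)
for v in range(96,214,6):
    u=np.where(m[v,320:400])[0]+320
    if len(u)<5: continue
    a,b=u.min(),u.max()+0; w=(pz(c,b+.5,v,.129)-pz(c,a-.5,v,.129))
    print(v,a,b,'w',np.linalg.norm(w).round(4),'mid',pz(c,(a+b)/2,v,.129).round(4),'top z',pt(c,d,(a+b)//2,v).round(4))
for v in (10,30,50,70,90):
    row=im[v,310:420].astype(int)
    print(v,pt(c,d,361,v).round(4))
```

```text
102 344 384 w 0.0236 mid [0.5629 0.0288 0.129 ] top z [0.5616 0.0282 0.1414]
108 338 383 w 0.0266 mid [0.5605 0.0258 0.129 ] top z [0.5589 0.0254 0.142 ]
114 343 379 w 0.0215 mid [0.5603 0.0225 0.129 ] top z [0.5594 0.0223 0.1386]
120 346 375 w 0.0175 mid [0.5596 0.0192 0.129 ] top z [0.5585 0.0192 0.1378]
126 346 375 w 0.0175 mid [0.5591 0.0159 0.129 ] top z [0.5581 0.016  0.1371]
132 346 375 w 0.0176 mid [0.5587 0.0125 0.129 ] top z [0.5575 0.0127 0.1379]
138 346 375 w 0.0177 mid [0.5582 0.0091 0.129 ] top z [0.557  0.0095 0.139 ]
144 346 375 w 0.0177 mid [0.5577 0.0057 0.129 ] top z [0.5566 0.0062 0.1385]
150 346 375 w 0.0178 mid [0.5572 0.0023 0.129 ] top z [0.5563 0.0028 0.1367]
156 346 375 w 0.0178 mid [ 0.5568 -0.0012  0.129 ] top z [ 5.556e-01 -3.000e-04  1.397e-01]
162 346 375 w 0.0179 mid [ 0.5563 -0.0047  0.129 ] top z [ 0.5551 -0.0037  0.1395]
168 346 374 w 0.0174 mid [ 0.5555 -0.0082  0.129 ] top z [ 0.5547 -0.0071  0.139 ]
174 346 374 w 0.0174 mid [ 0.555  -0.0117  0.129 ] top z [ 0.5542 -0.0104  0.1399]
180 346 374 w 0.0175 mid [ 0.5545 -0.0153  0.129 ] top z [ 0.5537 -0.0138  0.1401]
186 346 374 w 0.0176 mid [ 0.554  -0.0189  0.129 ] top z [ 0.5532 -0.0172  0.1402]
192 335 386 w 0.0316 mid [ 0.5538 -0.0225  0.129 ] top z [ 0.5525 -0.0201  0.1437]
198 334 386 w 0.0324 mid [ 0.553  -0.0261  0.129 ] top z [ 0.5517 -0.0228  0.1477]
204 336 383 w 0.0294 mid [ 0.5522 -0.0298  0.129 ] top z [ 0.5507 -0.0261  0.1475]
10 [0.5662 0.0736 0.1412]
30 [0.5647 0.0638 0.1429]
50 [0.5633 0.0542 0.1431]
70 [0.5619 0.0444 0.1436]
90 [0.5605 0.0344 0.1441]
```

```bash
python3 -m crank '0.03 0.048 0 0;0.032 0.048 0 0;0 0 -0.02 0;0 0 -0.04 0;0 0 -0.05 0' && python3 -m crank '0 0 -0.05 0;0 0 -0.04 0;0 0 -0.02 0;0 0 0 0;0 0 0 0'
python3 - <<'E'
from h import *
o=ctrl.get_obs();print(o['tool_pos'],o['tool_rot'],o['contact_force'])
E
```

```text
t: 2.33
tool_pos: [0.5577, 0.0008, 0.1777]
tool_rot: [2.391, 2.032, 0.004]
contact_force: [-0.4, -0.0, -0.2]
opening: 0.0856
grip_force: 0.0
t: 2.75
tool_pos: [0.5563, 0.0011, 0.1214]
tool_rot: [-2.394, -2.034, 0.001]
contact_force: [0.5, 0.3, 0.9]
opening: 0.0854
grip_force: 0.0
[0.55628406 0.00109353 0.12135933] [-2.39426473e+00 -2.03359816e+00  6.49389839e-04] [0.48158514 0.27854769 0.89363663]
```

```bash
python3 -m crank '0 0 -0.011 0;0 0 -0.011 0;0 0 0 0;0 0 0 0;0 0 0 0' 40 20 && python3 -m crank '0 0 0 0;0 0 0 0;0 0 0 0;0 0 0 0;0 0 0 0'
python3 - <<'E'
from h import *
o=ctrl.get_obs();print(o['tool_pos'],o['tool_rot'],o['contact_force'])
snap('wrist','w2')
E
```

```text
t: 3.17
tool_pos: [0.5568, 0.0018, 0.1108]
tool_rot: [2.393, 2.035, 0.001]
contact_force: [0.4, 0.7, 0.0]
opening: 0.0343
grip_force: 0.0
t: 3.58
tool_pos: [0.5565, 0.0018, 0.1104]
tool_rot: [2.393, 2.035, 0.0]
contact_force: [-0.2, -0.4, -1.0]
opening: 0.0345
grip_force: 0.0
[0.5565365  0.00180337 0.11035789] [2.39342642e+00 2.03491013e+00 4.33946180e-05] [-0.21641733 -0.35647484 -1.04708503]
```

View pics/w2.png

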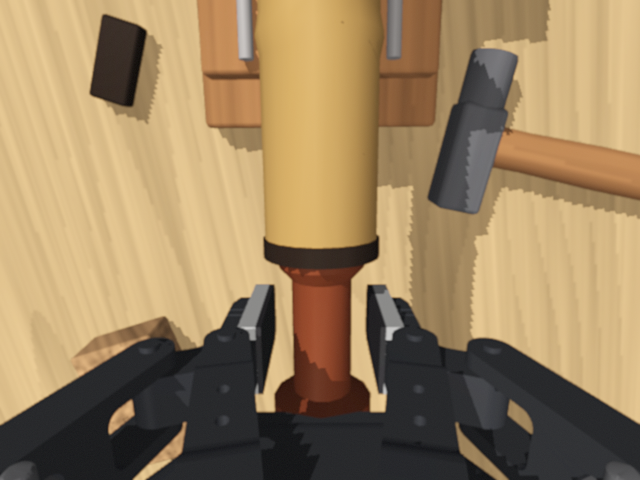

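The neck (294–350 px) sits centred between the pads (272–368) and parallel to them, with clearance from both the horn band and the flange. I'll close the gripper.

```bash
python3 -m crank '0 0 0 0;0 0 0 0;0 0 0 0;0 0 0 0;0 0 0 0' 0 50 && python3 -m crank '0 0 0 0;0 0 0 0;0 0 0 0;0 0 0 0;0 0 0 0'
python3 - <<'E'
from h import *
o=ctrl.get_obs();print(o['tool_pos'],o['contact_force'])
snap('scene','scene2')
im,d,c=load('scene0')
# scale: pointer/marks
big=cv2.resize(load('scene2')[0][255:305,295:365],None,fx=10,fy=10,interpolation=cv2.INTER_CUBIC);cv2.imwrite('pics/c2.png',big[:,:,::-1])
E
```

```text
t: 4.05
tool_pos: [0.5569, 0.0017, 0.1105]
tool_rot: [2.393, 2.034, 0.001]
contact_force: [2.2, -0.8, 0.7]
opening: 0.0183
grip_force: 48.8
t: 4.47
tool_pos: [0.5569, 0.0017, 0.1105]
tool_rot: [2.393, 2.034, 0.001]
contact_force: [4.0, -0.4, -0.7]
opening: 0.0185
grip_force: 48.8
[0.55690045 0.001714   0.11052996] [ 3.97334299 -0.35337484 -0.66293384]
```

View pics/c2.png

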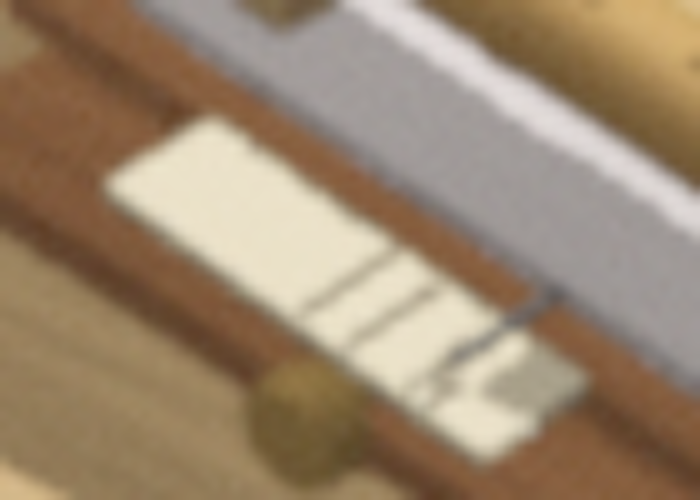

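```bash
python3 -m crank '0.001 -0.0005 0 0;-0.0001 -0.001 0.0001 0;-0.0002 -0.0015 0.0001 0;-0.0003 -0.002 0.0001 0;-0.0003 -0.002 0.0001 0' && python3 -m crank '-0.0004 -0.0025 0.0002 0;-0.0004 -0.0025 0.0002 0;-0.0004 -0.0025 0.0002 0;-0.0004 -0.0025 0.0001 0;-0.0004 -0.0025 0.0002 0'
```

```text
t: 4.93
tool_pos: [0.5564, -0.0015, 0.1107]
tool_rot: [-2.393, -2.035, -0.0]
contact_force: [0.1, 1.4, 2.9]
opening: 0.0184
grip_force: 49.2
t: 5.35
tool_pos: [0.5555, -0.0077, 0.1112]
tool_rot: [-2.393, -2.035, -0.001]
contact_force: [-1.0, 3.9, 4.4]
opening: 0.0183
grip_force: 49.3
```

```bash
python3 -m crank '-0.0004 -0.0025 0.0004 0;-0.0004 -0.0025 0.0003 0;-0.0004 -0.0025 0.0003 0;-0.0004 -0.0025 0.0002 0;-0.0004 -0.0025 0.0002 0' && python3 -m crank '-0.0004 -0.0025 0.0002 0;-0.0004 -0.0025 0.0002 0;-0.0004 -0.0025 0.0002 0;-0.0004 -0.0025 0.0002 0;-0.0004 -0.0025 0.0002 0'
```

```text
t: 5.77
tool_pos: [0.5545, -0.0139, 0.1116]
tool_rot: [-2.393, -2.034, -0.001]
contact_force: [1.0, 6.5, 3.2]
opening: 0.0183
grip_force: 49.3
t: 6.18
tool_pos: [0.5536, -0.0197, 0.112]
tool_rot: [-2.392, -2.034, -0.002]
contact_force: [1.2, 7.7, 2.9]
opening: 0.0185
grip_force: 49.3
```

```bash
python3 -m crank '-0.0004 -0.0025 0.0003 0;-0.0004 -0.0025 0.0002 0;-0.0004 -0.0025 0.0002 0;-0.0004 -0.0025 0.0002 0;-0.0004 -0.0025 0.0002 0' && python3 -m crank '-0.0004 -0.0025 0.0002 0;-0.0004 -0.0025 0.0002 0;-0.0004 -0.0025 0.0002 0;-0.0003 -0.002 0.0001 0;-0.0002 -0.0015 0.0001 0'
python3 - <<'E'
from h import *
o=ctrl.get_obs();print(o['t'],o['tool_pos'],o['contact_force'])
snap('scene','scene3')
a=[cv2.resize(load(f)[0][255:305,295:365],None,fx=8,fy=8,interpolation=cv2.INTER_CUBIC) for f in('scene3',)]
a.append(cv2.resize(load('scene3')[0][200:240,265:335],None,fx=8,fy=4.5,interpolation=cv2.INTER_CUBIC))
cv2.imwrite('pics/c3.png',np.vstack(a)[:,:,::-1])
E
```

```text
t: 6.6
tool_pos: [0.5528, -0.0254, 0.1125]
tool_rot: [-2.392, -2.034, -0.004]
contact_force: [1.7, 8.7, 3.4]
opening: 0.0182
grip_force: 49.2
t: 7.02
tool_pos: [0.552, -0.0304, 0.1129]
tool_rot: [-2.392, -2.033, -0.005]
contact_force: [2.4, 11.1, 2.9]
opening: 0.0183
grip_force: 49.2
7.0167 [ 0.55197212 -0.03044502  0.11285816] [ 2.41788575 11.09089701  2.94805588]
```

View pics/c3.png

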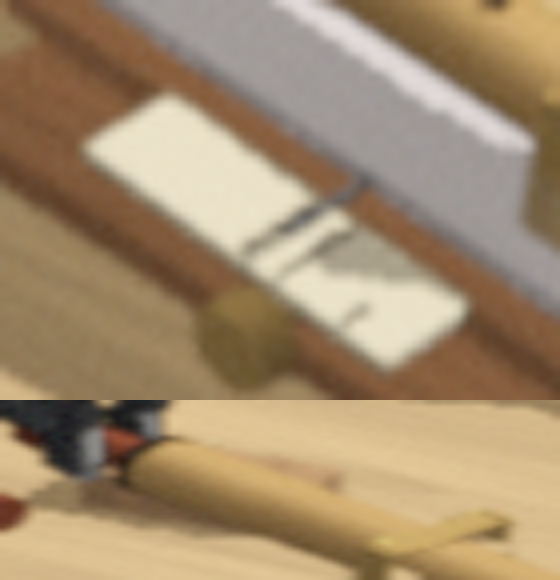

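The pointer has moved about 31–32 mm. It looks close to the second mark only because it stands above the scale; the tool's travel of 32.6 mm and the 11 N pull agree with that. I'll add about 1.5 mm to get near the middle of the band and hold there.

```bash
python3 -m crank '-0.0002 -0.001 0.0001 0;-0.0002 -0.001 0.0001 0;0 -0.001 0 0;0 0 0 0;0 0 0 0' && for i in 1 2 3 4 5; do python3 -m crank '0 0 0 0;0 0 0 0;0 0 0 0;0 0 0 0;0 0 0 0' | egrep 't:|pos|contact'; done
python3 - <<'E'
from h import *
snap('scene','scene4')
for f in('scene2','scene3','scene4'):
    im=load(f)[0]
a=[cv2.resize(load(f)[0][262:302,300:355],None,fx=10,fy=7,interpolation=cv2.INTER_CUBIC) for f in('scene0','scene4')]
cv2.imwrite('pics/c4.png',np.vstack(a)[:,:,::-1])
E
```

```text
t: 7.48
tool_pos: [0.5517, -0.0318, 0.1129]
tool_rot: [-2.391, -2.033, -0.005]
contact_force: [3.0, 10.4, 2.5]
opening: 0.0186
grip_force: 49.2
t: 7.9
tool_pos: [0.5518, -0.0318, 0.113]
tool_rot: [-2.391, -2.033, -0.005]
contact_force: [1.9, 10.1, 2.2]
t: 8.32
tool_pos: [0.5518, -0.0318, 0.113]
tool_rot: [-2.391, -2.033, -0.005]
contact_force: [2.7, 9.6, 3.2]
t: 8.73
tool_pos: [0.5518, -0.0318, 0.113]
tool_rot: [-2.391, -2.033, -0.005]
contact_force: [2.8, 10.8, 4.4]
t: 9.15
tool_pos: [0.5517, -0.0318, 0.1129]
tool_rot: [-2.391, -2.033, -0.005]
contact_force: [2.0, 10.3, 4.2]
t: 9.57
tool_pos: [0.5517, -0.0318, 0.1129]
tool_rot: [-2.391, -2.033, -0.005]
contact_force: [1.9, 10.1, 3.4]
```

View pics/c4.png

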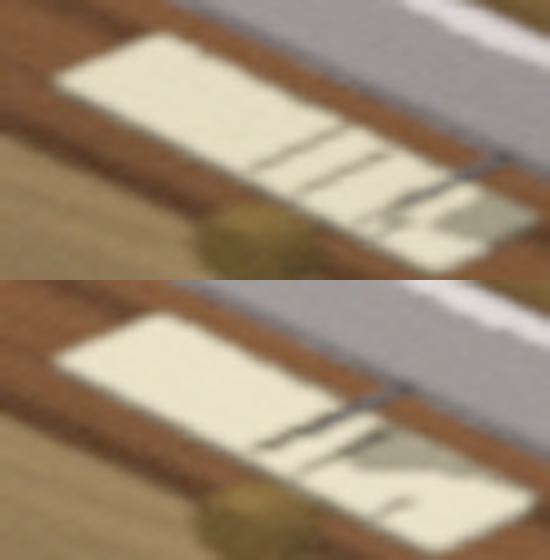

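The pointer stood between the marks for over 2 s at a steady 34 mm of tool travel and about 10 N. Now I'll ease the carriage back.

```bash
python3 -m crank '0.0001 0.001 -0.0001 0;0.0003 0.002 -0.0001 0;0.0004 0.0025 -0.0002 0;0.0004 0.0025 -0.0002 0;0.0004 0.0025 -0.0002 0' | egrep 'pos|contact' && for i in 1 2 3; do python3 -m crank '0.0004 0.0025 -0.0002 0;0.0004 0.0025 -0.0002 0;0.0004 0.0025 -0.0001 0;0.0004 0.0025 -0.0002 0;0.0004 0.0025 -0.0002 0'| egrep 't:|pos|contact'; done
```

```text
tool_pos: [0.5525, -0.0269, 0.1126]
contact_force: [1.9, 8.9, 3.6]
t: 10.45
tool_pos: [0.5534, -0.0211, 0.1121]
tool_rot: [-2.392, -2.034, -0.003]
contact_force: [1.9, 5.9, 3.7]
t: 10.87
tool_pos: [0.5543, -0.0154, 0.1117]
tool_rot: [-2.393, -2.034, -0.001]
contact_force: [0.6, 6.1, 3.3]
t: 11.28
tool_pos: [0.5552, -0.0097, 0.1113]
tool_rot: [-2.393, -2.035, 0.0]
contact_force: [0.7, 4.1, 4.2]
```

```bash
python3 -m crank '0.0004 0.0025 -0.0002 0;0.0004 0.0025 -0.0002 0;0.0003 0.002 -0.0001 0;0.0003 0.002 -0.0001 0;0.0003 0.002 -0.0001 0'| egrep 't:|pos|contact'; python3 -m crank '0.0003 0.0015 -0.0001 0;0.0002 0.0015 -0.0001 0;0.0002 0.0015 -0.0001 0;0.0002 0.001 -0.0001 0;0.0002 0.001 0 0'| egrep 't:|pos|contact'; python3 -m crank '0.0001 0.001 0 0;0.0001 0.001 -0.0001 0;0 0 0 0;0 0 0 0;0 0 0 0'| egrep 't:|pos|contact'
```

```text
t: 11.7
tool_pos: [0.556, -0.0044, 0.1109]
tool_rot: [2.393, 2.035, -0.001]
contact_force: [0.5, 2.9, 3.0]
t: 12.12
tool_pos: [0.5565, -0.0011, 0.1107]
tool_rot: [-2.394, -2.035, 0.001]
contact_force: [-0.4, 0.9, 2.1]
t: 12.53
tool_pos: [0.5567, 0.0, 0.1106]
tool_rot: [-2.393, -2.035, 0.0]
contact_force: [0.6, 0.8, 0.8]
```

```bash
python3 -m crank '0.0001 0.001 0 0;0.0001 0.001 -0.0001 0;0 0.001 0 0;0 0 0 0;0 0 0 0'| egrep 't:|pos|contact';  python3 -m crank '0 0.001 0 0;0 0 0 0;0 0 0 0;0 0 0 0;0 0 0 0'| egrep 't:|pos|contact'
```

```text
t: 12.95
tool_pos: [0.5569, 0.0015, 0.1106]
tool_rot: [2.393, 2.035, -0.0]
contact_force: [1.1, 0.7, -1.6]
t: 13.37
tool_pos: [0.5569, 0.0018, 0.1106]
tool_rot: [2.393, 2.035, -0.001]
contact_force: [2.9, -2.3, -4.8]
```

```bash
python3 -m crank '0 0.0005 0 0;0 0 0 0;0 0 0 0;0 0 0 0;0 0 0 0'| egrep 't:|pos|contact'
python3 - <<'E'
from h import *
snap('scene','scene5');snap('wrist','w5')
g=lambda f:load(f)[0][262:302,300:355].astype(int)
for f in('scene3','scene5'): print(f,abs(g(f)-g('scene2')).max(),abs(g(f)-g('scene2')).mean())
E
```

```text
t: 13.78
tool_pos: [0.5569, 0.0017, 0.1106]
tool_rot: [2.393, 2.034, -0.001]
contact_force: [1.8, -4.7, -5.0]
scene3 104 5.699696969696969
scene5 12 1.4603030303030302
```

The pointer is back home (the image matches the one before the pull) and the tool presses lightly on the stop. I'll release and retreat.

```bash
python3 -m crank '0 0 0 0;0 0 0 0;0 0 0 0;0 0 0 0;0 0 0 0' - 20 | egrep 'pos|contact|grip'; python3 -m crank '0 0 0 0;0 0 0 0;0 0 0 0;0 0 0 0;0 0 0 0' 60 | egrep 'pos|contact|opening'; python3 -m crank '0 0 0.01 0;0 0 0.02 0;0 0 0.03 0;0 0 0.04 0;0 0 0.04 0' | egrep 'pos|contact'; python3 -m crank '0 0 0.04 0;0 0 0.04 0;0 -0.03 0.02 0;0 -0.06 0 0;0 -0.06 0 0' | egrep 'pos|contact'; python3 -m crank '0 -0.03 0 0;0 0 0 0;0 0 0 0;0 0 0 0;0 0 0 0' | egrep 't:|pos|contact'
python3 - <<'E'
from h import *
snap('wrist','w6');snap('scene','scene6')
g=lambda f:load(f)[0][262:302,300:355].astype(int)
print(abs(g('scene6')-g('scene0')).max())
im,d,c=load('w6')
hsv=cv2.cvtColor(im,cv2.COLOR_RGB2HSV)
E
```

```text
tool_pos: [0.5569, 0.0018, 0.1106]
contact_force: [2.5, -4.9, -4.8]
grip_force: 48.9
tool_pos: [0.5571, 0.0026, 0.1113]
contact_force: [0.0, 0.3, 0.2]
opening: 0.0514
tool_pos: [0.5568, 0.0024, 0.1822]
contact_force: [-0.4, -0.2, -0.1]
tool_pos: [0.5578, -0.073, 0.2339]
contact_force: [-0.4, -0.9, 0.8]
t: 15.97
tool_pos: [0.557, -0.0868, 0.2311]
tool_rot: [-2.392, -2.036, -0.001]
contact_force: [0.0, -0.7, 0.4]
14
```

View pics/w6.png

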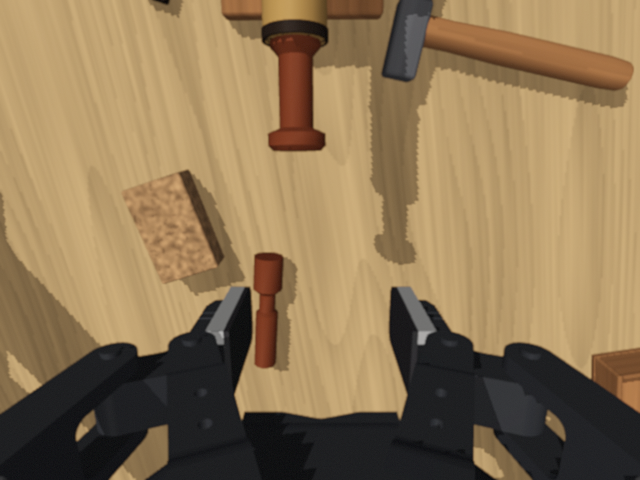

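The stopper is still seated: neck from (295,40) to (297,128), the same length as before. The carriage is home, the other things lie as they were, and the gripper is clear.

```bash
python3 -c "
from station import ctrl
print(ctrl.finish_job())"
```

```text
the job is handed in; nothing more can be done
None
```

The stopper held: I pulled it to about 34 mm of carriage travel (10 N), between the two marks, kept it there over 2 s, eased the carriage back to its stop, let go with the stopper still seated, and handed the job in.

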